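Shut and bolt the gauge block case

TASK

The gauge blocks are back in their case: push the open blue lid down from its outer side until it is fully shut, without slamming it and without touching the dark lining inside it. Then push the green bolt along its rail until it is fully home in the eyes of the lid. Just push, pick nothing up, and leave the dial stand, the V-block and the loose gauge blocks where they stand.

Things in the scene. Friction and masses are not known exactly. Their poses are not given: they have to be found in the camera images.
- case: grey steel gauge block case, fixed. Origin: centre of the box's underside. Box 140 (x) x 260 (y) x 60 mm high, open on top. Lid hinge: along y at x = +70 mm, 60 mm up (side away from the robot). Bolt rail: 40 mm deep, 12 mm high, y -90 to +120 mm, along the outside of the front wall, on the robot's side (centre x = -88 mm). The case is turned up to 0.4 rad either way.
- lid (a joint): angle of the blue lid, rad: 0 shut (flat), 1.57 upright, stop at 1.8. Stiff friction hinge: it stays at any angle and takes 0.2 to 0.8 N m to move. Plate 260 mm wide, 10 mm thick, reaching 146 mm from the hinge line; its inner face lies in the plane of the hinge line; shut, its outer face is 70 mm above the bench.
- lid_edge (a point): middle of the lid's free edge on its outer (blue) face, 146 mm from the hinge line. x points along the lid to the hinge, y along the hinge, z out of the outer face (up when shut, away from the robot when upright).
- lid_lining: dark foam lining, 122 x 238 x 8 mm, on the inner face of the lid (the side towards the robot when the lid is open); not to be touched. Origin: middle of its glued face, 70 mm from the hinge line.
- bolt (a joint): travel of the green bolt along the case's +y, m: 0 fully back, 0.040 fully home (end stop). Starts at 0 to 0.010. Friction about 3 N; it stays where it is left. At 0 its push face is at y = -90 mm of the case.
- bolt_end (a point): centre of the bolt's flat push face (its -y end), 29 mm above the bench; push it to the case's +y. Green block 32 (x) x 95 (y) x 30 mm high, underside 14 mm up, 2 mm from the case wall: fingers do not fit round it. A 10 mm pin on its +y end enters two eyes that hang from the shut lid. The 12 mm high rail starts at y = -90 mm of the case; bare bench on the -y side of that.
- stand: loose dial indicator stand, bystander: grey base 60 x 75 x 39 mm, dark post to 200 mm, yellow dial. Origin: centre of its underside. Stands beside the case, left or right.
- vblock: loose steel V-block, bystander, 70 x 50 x 43 mm. Origin: centre of its underside. Stands beside the case, on the other side from the stand.
- blocks: loose pair of steel gauge blocks wrung together, bystander, 35 x 30 x 30 mm. Origin: underside, near its centre. Stands on the robot's side of the case, in front of its +y half.

How it is judged:
On the way, in this order (a step that is already met when the one before it is completed fails the run):
1. the lid is shut while the bolt is still back (value of joint lid below 0.03 rad and value of joint bolt below 0.02 m), for 0.2 s.
2. the bolt is home with the lid shut (value of joint lid below 0.03 rad and value of joint bolt above 0.036 m), for 0.2 s.
At the end, for the whole second after the job is handed in: The lid is shut (within 0.03 rad), the bolt is home (at least 36 of its 40 mm), and the stand, V-block and loose blocks are upright within 15 mm of where they stood (all of step 2 and distance of each of stand, vblock, blocks from where it was at the start of the episode below 0.015 m and angle between each of stand, vblock, blocks's own z axis and vertical below 0.15 rad); the robot touches nothing.
It fails at once if the lid is slammed (falls or is pushed faster than 2.5 rad/s) (velocity of joint lid below -2.5 rad/s).
It fails at once if the lining inside the lid is touched (contact force between lid_lining and the fingers above 0.5 N or contact force between lid_lining and the arm above 0.5 N).
It fails at once if a bystander is moved, lifted or tipped (not (distance of stand from where it was at the start of the episode below 0.015 m) or not (distance of vblock from where it was at the start of the episode below 0.015 m) or not (distance of blocks from where it was at the start of the episode below 0.015 m) or not (angle between stand's own z axis and vertical below 0.15 rad) or not (angle between vblock's own z axis and vertical below 0.15 rad) or not (angle between blocks's own z axis and vertical below 0.15 rad)).
It also fails if it takes over 48 s, if anything falls off the work surface, if the arm or the gripper's body presses on something with over 40 N, if the wrist force passes 120 N, or if a joint passes its speed limit or range.

ROBOT

A 6-joint arm with a two-finger parallel gripper is mounted at the origin on the work surface. World frame = base frame: x ahead of the robot, y to its left, z up, the work surface at z = 0. Lengths are in m, angles in rad, forces in N, time in s.
With the tool pointing down it reaches from about 0.375 to 0.975 m from the base axis. Payload 3.8 kg.
Tool frame: the origin (TCP) lies between the finger pads; the fingertips stand 17 mm ahead of it and the grasp point (between the pads) lies 2 mm behind it; y points along the fingers, z is the direction in which the jaws open and shut, and the axes are right-handed (so a half turn about y gives the same grasp; the last joint's range is limited). The gripper opens to 85 mm and grips with 20 to 120 N. Pads are 22 mm wide; open, the fingers measure 114 mm over their backs; the gripper's body (76 mm by 85 mm) begins 54 mm behind the grasp point. The pads swing forward as they close: fully open they stand 13 mm farther back than shut.
Start: joints at [-1.374, 0.264, 1.604, -0, 1.274, -0.037], TCP at [0.156, -0.657, 0.248] pointing down, gripper open.
Joint ranges: [-2.63, 2.63], [-0.94, 2.18], [0.31, 2.57], [-1.31, 4.45], [0, 2.66], [-2.55, 2.55]. Speed limits (rad/s): [2.57, 2.57, 3.14, 3.14, 3.14, 3.14].

INTERFACE

Orientations are given as a rotation vector (axis times angle).
In Python, from workcell import bot, eyes, nets gives the robot as it stands. The module is installed in compiled form; this text tells all that it offers.
- The arm moves only by the tool jog_arm, never from a script. Its arguments are lists of equal length, an entry for each row: "turn": the turn, a rotation vector about the tool's x, y, z in rad, a list of three; "slide": the shift along the tool's x, y, z in mm, a list of three; "grip": the opening in per cent of the stroke, from 0 (shut) to 100 (fully open). A call has 1 to 5 rows; each row shifts and turns the commanded pose from where the row before left it, along the tool's axes as they then stand; what a row does not reach is not made up. A row lasts 1/10 s, in which the tool goes at most 50 mm and 8.59 degrees, less where a joint would pass 70% of its speed; a pose out of reach is approached as far as the arm can. A call with a gripper value outside its range is refused whole. The fingers move at their own pace and stop on an object; "newtons" is the grip in N (left out, the last holds). Time passes only in rows, so rows that do not move let the fingers close. It gives the time, the measured TCP pose, the force and the opening at its end, in the units of the state.
- bot.read_state(): the state, without advancing time (a new reading comes with each control period).
- eyes.read_camera(name): name is "scene" or "top"; returns a dict with "img" (420x560x3 uint8, red, green, blue), "depth" (420x560 float32, m along the optical axis (not along the pixel's ray), 0 where there is no reading), "intrinsics" (3x3 intrinsics, pixels), "position" and "rotation" of the camera in the world. Camera axes: x right, y down, z forward; pixel columns grow to the right and rows downward; lengths in m; the calibration is good to about 2 mm. A picture is of the moment at which its call begins.
- bot.finish_job(): hands the job in, once; it reports no verdict.
Trained networks look in a picture, given as the dict that the camera call returned (one of the last four; its "shot" number tells which), for a name from the list of things; names that differ only in an ending like _2 or _b are one class to them, and where a whole thing is asked for, a point or a joint stands for the part that bears it (a point fixed in the world has none). Each returns a list of dicts, best first, with "conf" (0 to 1); they miss things now and then, are a little off and sometimes report something else, mostly with a low value. They report only what shows in the picture. A call takes as long as a camera call.
- nets.search_frame(thing, picture): "xyz" ([x, y, z] in m, in the coordinates of the camera as it stood for that picture, good to about 4 mm: the middle of the surface that is visible of it).
The state is a dict: "time": time; "q": joint angles; "joint_vel": joint speeds; "joint_torque": joint torques, N m; "tool_pos": TCP position; "tcp_rot": TCP orientation; "wrist_force": force on the tool from outside, world axes, zero at the start; "torque": the same for the moment, N m; "width": opening from 0.0 (shut) to 1.0 (fully open).
Only numpy, scipy, OpenCV 4.12 (cv2) and the standard library are available. Lean on these libraries where they do the work, as an engineer would, in place of code of your own. Each camera call takes 0.05 s, during which the arm holds its last target.

## Working session

There is one attempt and no reset: what is moved stays moved. The work goes in short steps, Python scripts to look and compute and a tool call to move; the robot and the scene stay as the last step left them, time stands still between calls to the robot, and variables do not carry over. Pictures are saved under pics/ and viewed, and the job is handed in when it is done.

Besides the shell and the picture viewer there is one more tool, called after "Call:" as name(argument=value, ...) on one line, values as JSON. jog_arm: Moves the arm, as the interface text tells. Its arguments: {"type":"object","properties":{"turn":{"type":"array"},"slide":{"type":"array"},"grip":{"type":"array"},"newtons":{"type":"number"}},"required":["turn","slide","grip"]}

```bash
mkdir -p pics; cat > h.py <<'E'
import numpy as np, cv2
from workcell import bot, eyes, nets
from scipy.spatial.transform import Rotation as R
def cam(n,f=None):
    p=eyes.read_camera(n)
    if f: cv2.imwrite('pics/'+f,p['img'][:,:,::-1])
    return p
def rot(p):
    r=np.array(p['rotation'],float)
    return r if r.shape==(3,3) else (R.from_rotvec(r).as_matrix() if r.size==3 else R.from_quat(r).as_matrix())
def w(p,xyz): return rot(p)@np.array(xyz)+np.array(p['position'])
def cloud(p):
    d=p['depth'];K=np.array(p['intrinsics']);v,u=np.mgrid[:d.shape[0],:d.shape[1]]
    c=np.stack([(u-K[0,2])/K[0,0]*d,(v-K[1,2])/K[1,1]*d,d],-1)
    return c@rot(p).T+np.array(p['position'])
E
python3 - <<'E'
from h import *
s=bot.read_state(); print(s)
for n in('scene','top'):
    p=cam(n,n+'0.png'); print(n,p['position'],p['rotation'],p['intrinsics'])
    for t in ('case','lid','lid_edge','lid_lining','bolt','bolt_end','stand','vblock','blocks'):
        for d in nets.search_frame(t,p)[:2]: print(t,round(d['conf'],2),w(p,d['xyz']).round(4))
    np.savez(n+'0.npz',c=cloud(p),img=p['img'],d=p['depth'])
E
```

```text
{'time': 0.0, 'q': array([-1.37392506e+00,  2.64768571e-01,  1.60541032e+00,  1.52034317e-05,
        1.27366279e+00, -3.68998681e-02]), 'joint_vel': array([ 2.94671397e-05,  8.70265646e-04,  3.51680865e-04, -1.30656560e-03,
        3.15301825e-05,  9.05512309e-04]), 'joint_torque': array([-2.01853843e-03, -5.15107334e+01, -3.67309642e+01, -2.52966438e-04,
        1.30410024e-02, -5.08380911e-07]), 'tool_pos': array([ 0.15622842, -0.65595348,  0.24693196]), 'tcp_rot': array([-0.24646518,  2.09991414, -2.09517703]), 'wrist_force': array([ 0.10487778, -0.01492418,  0.43925032]), 'torque': array([ 0.04932868, -0.02212635,  0.00387385]), 'width': 1.0018703494672396}
scene [ 1.04139355 -0.4595691   0.79873132] [-2.21730526 -0.91840035  0.37883391] [[527.89913057   0.         277.11308606]
 [  0.         527.89913057 218.34698685]
 [  0.           0.           1.        ]]
case 0.71 [0.6275 0.0203 0.1108]
case 0.16 [0.4698 0.0305 0.0403]
lid 0.55 [0.6317 0.0406 0.1471]
lid 0.18 [0.4245 0.2078 0.0259]
lid_edge 0.7 [0.6346 0.0427 0.1506]
bolt 0.52 [0.4697 0.03   0.0451]
bolt_end 0.65 [0.472  0.0314 0.0454]
stand 0.68 [ 0.526  -0.1804  0.0388]
blocks 0.75 [0.4228 0.205  0.0296]
top [0.42173014 0.05455658 1.14721067] [-2.20410765  2.15741806 -0.15377035] [[525.85230268   0.         285.65978222]
 [  0.         525.85230268 208.26915559]
 [  0.           0.           1.        ]]
case 0.73 [0.5674 0.0681 0.0329]
lid 0.82 [0.6113 0.0624 0.2025]
lid_edge 0.63 [0.6107 0.0651 0.2037]
lid_lining 0.74 [0.6114 0.049  0.1884]
bolt 0.71 [0.4776 0.0378 0.045 ]
bolt 0.21 [0.6087 0.0464 0.1897]
bolt_end 0.68 [0.4795 0.0442 0.0432]
stand 0.94 [ 0.5104 -0.1653  0.0404]
vblock 0.58 [0.569  0.2988 0.0323]
blocks 0.82 [0.416  0.2141 0.0309]
```

View pics/scene0.png

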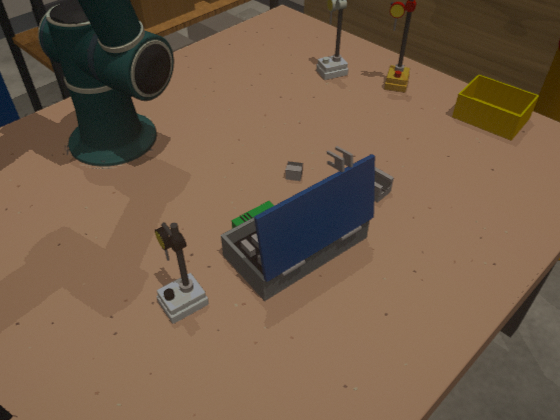

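View pics/top0.png

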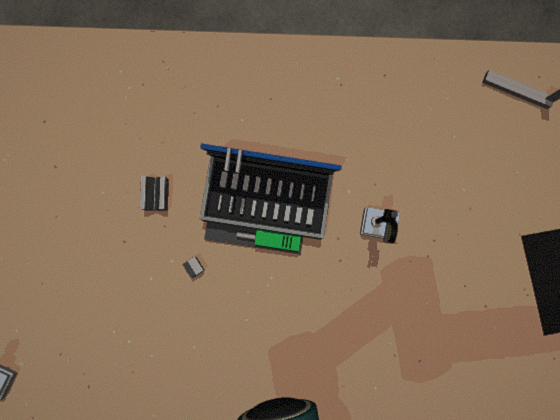

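```bash
python3 - <<'E'
import numpy as np,cv2
for n in('scene','top'):
    z=np.load(n+'0.npz');c=z['c'];hsv=cv2.cvtColor(z['img'],cv2.COLOR_RGB2HSV)
    for nm,lo,hi in(('blue',(100,100,40),(125,255,255)),('green',(45,80,30),(90,255,255)),('yellow',(20,120,80),(35,255,255))):
        m=(cv2.inRange(hsv,lo,hi)>0)&(z['d']>0)&(c[...,2]>.01)
        P=c[m]; 
        if len(P)<20: print(n,nm,len(P));continue
        print(n,nm,len(P),np.percentile(P,[1,50,99],axis=0).round(3).tolist())
        np.save(f'{n}_{nm}.npy',P)
        q=P[:,:2]-np.median(P[:,:2],0); print(cv2.minAreaRect((P[:,:2]*1000).astype(np.float32)))
        U,S,V=np.linalg.svd(P-P.mean(0),full_matrices=False);print(' normal',V[2].round(3),S.round(3),'main',V[0].round(3))
E
```

```text
scene blue 7303 [[0.608, -0.074, 0.072], [0.632, 0.035, 0.145], [0.658, 0.172, 0.207]]
((631.500244140625, 52.176658630371094), (258.8023986816406, 32.46242141723633), 82.68986511230469)
 normal [-0.978  0.131 -0.165] [6.149 3.508 0.121] main [ 0.14   0.989 -0.047]
scene green 5366 [[-0.058, -0.091, 0.011], [0.064, -0.036, 0.262], [0.477, 0.082, 0.404]]
((198.16189575195312, -8.34588623046875), (205.1934356689453, 567.6909790039062), 88.07573699951172)
 normal [-0.207  0.978 -0.029] [9.068 8.251 1.629] main [-0.605 -0.152 -0.781]
scene yellow 3529 [[0.321, -0.184, 0.011], [0.611, 0.691, 0.044], [0.704, 0.805, 0.216]]
((574.5747680664062, 333.05401611328125), (568.439453125, 916.2723388671875), 21.430700302124023)
 normal [-0.185 -0.08  -0.979] [7.257 5.401 1.873] main [ 0.393  0.908 -0.149]
top blue 691 [[0.599, -0.071, 0.201], [0.617, 0.046, 0.206], [0.637, 0.179, 0.21]]
((618.1702270507812, 54.21983337402344), (257.423583984375, 10.36873722076416), 82.34967803955078)
 normal [ 0.161 -0.024 -0.987] [1.95  0.072 0.048] main [-0.132 -0.991  0.002]
top green 874 [[0.183, -0.026, 0.013], [0.471, 0.028, 0.045], [0.495, 0.083, 0.31]]
((419.4910888671875, -213.62176513671875), (417.1604919433594, 683.2540283203125), 8.822017669677734)
 normal [ 0.666 -0.121  0.736] [3.942 0.984 0.245] main [-0.746 -0.131  0.653]
top yellow 1
```

The lid stands about 80° open. Its free edge runs from (202,147) to (340,168) in the top view. The green bolt spans (255–302, 230–253) with its push end on the right, the stand is at (380,224), the V-block at (155,193) and the loose blocks at (193,267).

```bash
cat > geo.py <<'E'
import numpy as np
yaw=-0.135
X=np.array([np.cos(yaw),np.sin(yaw)]);Y=np.array([-X[1],X[0]])
H=np.array([.637,.0515]); O=H-.07*X
def tocase(P): d=np.atleast_2d(P)[:,:2]-O; return np.c_[d@X,d@Y]
def tow(x,y): return O+x*X+y*Y
E
python3 - <<'E'
import numpy as np
from h import *
from geo import *
for n in('scene','top'):
    b=np.load(n+'_blue.npy'); c=np.polyfit(b[:,1],b[:,0],1) if n=='top' else None
    bc=tocase(b); print(n,'blue case',np.percentile(bc,[.5,99.5],axis=0).round(4).tolist(),c)
    P=np.load(n+'_green.npy');P=P[(P[:,0]>.42)&(P[:,0]<.53)&(P[:,1]>-.08)&(P[:,1]<.15)]
    t=P[P[:,2]>.04]; q=tocase(t);print('green',len(t),np.percentile(q,[1,50,99],axis=0).round(4).tolist(),np.median(t[:,2]))
    print(cv2.minAreaRect((t[:,:2]*1000).astype(np.float32)))
    z=np.load(n+'0.npz');c=z['c'].reshape(-1,3);cc=tocase(c)
    # case front wall / rims
    m=(abs(c[:,2]-.06)<.004)&(abs(cc[:,0])<.12)&(abs(cc[:,1])<.18);print('rim',np.percentile(cc[m],[1,50,99],axis=0).round(4).tolist())
    m=(c[:,2]>.02)&(c[:,2]<.3)&(cc[:,1]<-.15)&(cc[:,1]>-.33)&(abs(cc[:,0])<.13);print('stand',np.percentile(np.c_[cc,c[:,2]][m],[1,50,99],axis=0).round(4).tolist())
s=bot.read_state();M=R.from_rotvec(s['tcp_rot']).as_matrix();print(M.round(3))
E
```

```text
scene blue case [[0.0499, -0.1281], [0.0795, 0.1244]] None
green 302 [[-0.1032, -0.0835], [-0.0928, -0.0384], [-0.0824, 0.009]] 0.04474982009048489
((469.1229248046875, 37.51956558227539), (95.20801544189453, 24.021764755249023), 84.69923400878906)
rim [[-0.0685, -0.1294], [0.0032, -0.1205], [0.0828, 0.09]]
stand [[-0.0584, -0.2845, 0.0205], [-0.0102, -0.2456, 0.0466], [0.0147, -0.2157, 0.2001]]
top blue case [[0.046, -0.127], [0.056, 0.1272]] [0.13291028 0.61078915]
green 679 [[-0.1051, -0.0833], [-0.0896, -0.0367], [-0.0738, 0.0092]] 0.04494512218324753
((474.0753173828125, 36.096954345703125), (94.41978454589844, 32.07461166381836), 82.46388244628906)
rim [[-0.0716, -0.1297], [-0.0564, -0.0009], [0.0611, 0.1294]]
stand [[-0.065, -0.2828, 0.0213], [-0.0258, -0.236, 0.0499], [0.0096, -0.2134, 0.2023]]
[[-0.973 -0.     0.232]
 [-0.232 -0.    -0.973]
 [ 0.    -1.     0.   ]]
```

Call:
jog_arm(turn=[[0,0.123,0],[0,0.123,0],[0,0.123,0],[0,0,0]], slide=[[0,-20,0],[0,-20,0],[0,-15,0],[0,0,0]], grip=[0,0,0,0])

```text
time: 1.4
tool_pos: [0.1566, -0.6581, 0.3067]
tcp_rot: [-0.148, -2.146, 2.158]
wrist_force: [-0.3, -0.3, 0.0]
width: 0.329
```

Call:
jog_arm(turn=[[0,0,0],[0,0,0],[0,0,0],[0,0,0]], slide=[[-39,0,-28.6],[-39,0,-28.6],[-39,0,-28.6],[-39,0,-28.6]], grip=[0,0,0,0])

```text
time: 1.8
tool_pos: [0.3274, -0.563, 0.302]
tcp_rot: [-0.142, -2.154, 2.151]
wrist_force: [-0.0, -0.5, -0.2]
width: -0.001
```

Call:
jog_arm(turn=[[0,0,0],[0,0,0],[0,0,0],[0,0,0],[0,0,0]], slide=[[-39,0,-28.6],[-39,0,-28.6],[-39,0,-28.6],[-39,0,-28.6],[0,0,0]], grip=[0,0,0,0,0])

```text
time: 2.3
tool_pos: [0.5012, -0.4678, 0.3015]
tcp_rot: [-0.137, -2.16, 2.154]
wrist_force: [1.0, -1.0, 0.4]
width: -0.001
```

```bash
cat > st.py <<'E'
from h import *
from geo import *
s=bot.read_state();M=R.from_rotvec(s['tcp_rot']).as_matrix()
print('t',s['time'],'case',tocase(s['tool_pos']).round(4),'z',s['tool_pos'][2].round(4),'F',s['wrist_force'].round(1),'w',round(s['width'],2))
T=np.c_[[*-X,0],[0,0,-1],[*-Y,0]]
print('err turn',R.from_matrix(M.T@T).as_rotvec().round(4),'q',s['q'].round(2))
E
python3 st.py
```

```text
t 2.3 case [[ 0.0053 -0.5329]] z 0.3015 F [ 1.  -1.   0.4] w -0.0
err turn [ 0.003   0.0091 -0.0007] q [-0.79  0.26  1.51  0.    1.37  0.91]
```

Call:
jog_arm(turn=[[0,0.009,0],[0,0,0],[0,0,0],[0,0,0],[0,0,0]], slide=[[-18.5,0,-41],[-18.5,0,-41],[-18.5,0,-41],[-18.5,0,-41],[-18.5,0,-41]], grip=[0,0,0,0,0])

```text
time: 2.8
tool_pos: [0.617, -0.281, 0.3021]
tcp_rot: [-0.151, -2.147, 2.147]
wrist_force: [-0.4, -0.4, -0.6]
width: -0.005
```

Call:
jog_arm(turn=[[0,0,0],[0,0,0],[0,0,0],[0,0,0],[0,0,0]], slide=[[-18.5,0,-41],[-18.5,0,-41],[0,0,-41],[0,0,-41],[0,0,-41]], grip=[0,0,0,0,0])

```text
time: 3.3
tool_pos: [0.6827, -0.0835, 0.3019]
tcp_rot: [-0.15, -2.147, 2.147]
wrist_force: [-0.4, -0.8, -0.7]
width: 0.001
```

Call:
jog_arm(turn=[[0,0,0],[0,0,0],[0,0,0],[0,0,0],[0,0,0]], slide=[[0,0,-41],[0,0,-41],[0,0,-41],[0,0,0],[0,0,0]], grip=[0,0,0,0,0])

```text
time: 3.8
tool_pos: [0.7003, 0.0376, 0.3021]
tcp_rot: [-0.149, -2.147, 2.149]
wrist_force: [-0.0, -0.3, -0.1]
width: -0.006
```

```bash
python3 st.py; python3 -c "
from h import *
cam('scene','s1.png')"
```

```text
t 3.8 case [[ 0.1346 -0.0053]] z 0.3021 F [-0.  -0.3 -0.1] w -0.01
err turn [-0.001  -0.0053  0.0015] q [ 0.02  0.29  1.47 -0.    1.38  1.73]
```

View pics/s1.png

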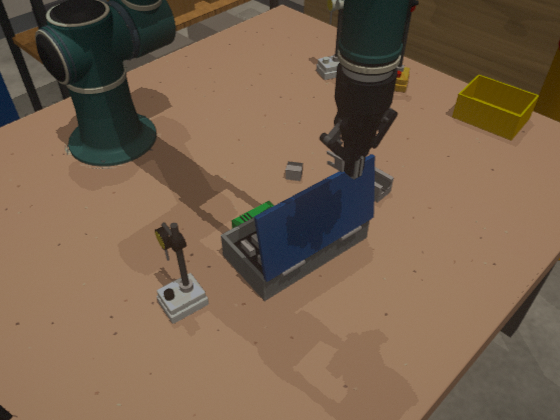

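The closed fingers, at about (355,165), are above and behind the lid's outer face. I'll descend behind it.

Call:
jog_arm(turn=[[0,0,0],[0,0,0],[0,0,0],[0,0,0]], slide=[[0,0,0],[0,37,0],[0,37,0],[0,36,0]], grip=[0,0,0,0])

```text
time: 4.25
tool_pos: [0.7008, 0.0351, 0.1925]
tcp_rot: [-0.158, -2.146, 2.146]
wrist_force: [-0.3, 0.5, 0.5]
width: 0.001
```

Call:
jog_arm(turn=[[0,0,0],[0,0,0],[0,0,0],[0,0,0]], slide=[[18,0,0],[18,0,0],[15,0,0],[0,0,0]], grip=[0,0,0,0])

```text
time: 4.65
tool_pos: [0.6486, 0.043, 0.193]
tcp_rot: [-0.155, -2.145, 2.145]
wrist_force: [0.3, -0.9, -0.3]
width: 0.001
```

```bash
python3 st.py; python3 - <<'E'
from h import *
cam('scene','s2.png')
th=np.r_[1.44,np.arange(1.36,-.05,-.08),-.03];r=.115
P=np.c_[.081-r*np.cos(th)+.01*np.sin(th),.077+r*np.sin(th)+.01*np.cos(th)]*1000
print(P[0].round(1));D=np.diff(P,axis=0)
for t,d,p in zip(th[1:],D,P[1:]): print(round(t,2),'slide x',(-d[0]).round(1),'y',(-d[1]).round(1),p.round(1))
E
```

```text
t 4.65 case [[ 0.0827 -0.0069]] z 0.193 F [ 0.3 -0.9 -0.3] w 0.0
err turn [-0.0004 -0.0105  0.0015] q [ 0.03  0.26  1.72 -0.    1.17  1.74]
[ 75.9 192.3]
1.36 slide x 9.2 y 0.8 [ 66.7 191.5]
1.28 slide x 9.1 y 1.5 [ 57.6 190. ]
1.2 slide x 9.0 y 2.2 [ 48.6 187.8]
1.12 slide x 8.8 y 2.9 [ 39.9 184.9]
1.04 slide x 8.5 y 3.6 [ 31.4 181.2]
0.96 slide x 8.2 y 4.3 [ 23.2 176.9]
0.88 slide x 7.8 y 4.9 [ 15.4 172. ]
0.8 slide x 7.4 y 5.5 [  8.1 166.5]
0.72 slide x 6.9 y 6.1 [  1.1 160.3]
0.64 slide x 6.4 y 6.6 [ -5.3 153.7]
0.56 slide x 5.9 y 7.1 [-11.1 146.6]
0.48 slide x 5.3 y 7.6 [-16.4 139. ]
0.4 slide x 4.6 y 8.0 [-21. 131.]
0.32 slide x 4.0 y 8.3 [-25.  122.7]
0.24 slide x 3.3 y 8.6 [-28.3 114. ]
0.16 slide x 2.6 y 8.9 [-30.9 105.2]
0.08 slide x 1.9 y 9.0 [-32.8  96.2]
-0.0 slide x 1.2 y 9.2 [-34.  87.]
-0.03 slide x 0.2 y 3.5 [-34.2  83.5]
```

View pics/s2.png

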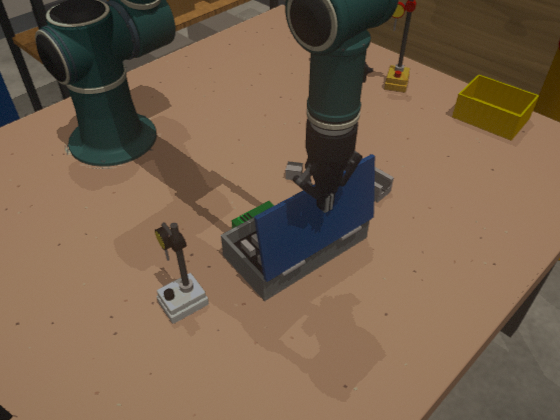

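The closed fingers, near (325,205), are on the outer side just short of the lid. I'll start pushing and watch the force.

Call:
jog_arm(turn=[[0,0,0],[0,0,0],[0,0,0],[0,0,0]], slide=[[5,0,0],[5,0.5,0],[6,1,0],[9,1.5,0]], grip=[0,0,0,0])

```text
time: 5.1
tool_pos: [0.627, 0.0474, 0.1913]
tcp_rot: [-0.159, -2.148, 2.149]
wrist_force: [2.9, -2.3, 1.9]
width: -0.002
```

Call:
jog_arm(turn=[[0,0,0],[0,0,0],[0,0,0],[0,0,0]], slide=[[9,2.2,0],[8.8,2.9,0],[8.5,3.6,0],[8.2,4.3,0]], grip=[0,0,0,0])

```text
time: 5.5
tool_pos: [0.5905, 0.0533, 0.1772]
tcp_rot: [-0.155, -2.147, 2.146]
wrist_force: [1.2, -2.2, 2.3]
width: 0.001
```

```bash
python3 st.py; python3 -c "
from h import *
cam('scene','s3.png')"
```

```text
t 5.5 case [[ 0.0236 -0.0045]] z 0.1772 F [ 1.2 -2.2  2.3] w 0.0
err turn [ 0.0002 -0.0091  0.0002] q [0.05 0.16 1.86 0.   1.12 1.76]
```

View pics/s3.png

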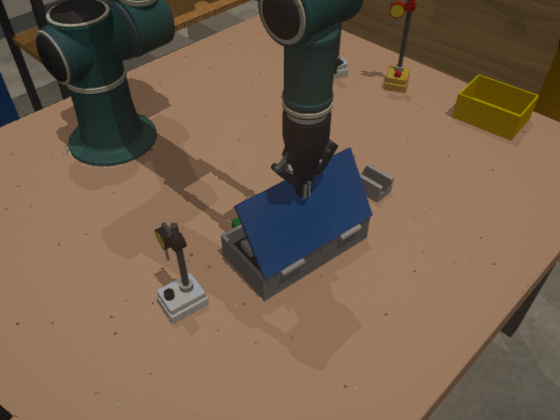

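The lid has tilted about halfway and the fingertip is on its blue face at (305,190). The force is small, so I'll carry on along the arc.

Call:
jog_arm(turn=[[0,0,0],[0,0,0],[0,0,0],[0,0,0],[0,0,0]], slide=[[7.8,4.9,0],[7.4,5.5,0],[6.9,6.1,0],[6.4,6.6,0],[5.9,7.1,0]], grip=[0,0,0,0,0])

```text
time: 6.05
tool_pos: [0.5563, 0.0582, 0.1462]
tcp_rot: [-0.154, -2.146, 2.146]
wrist_force: [-0.4, 0.1, 3.5]
width: -0.003
```

Call:
jog_arm(turn=[[0,0,0],[0,0,0],[0,0,0],[0,0,0],[0,0,0]], slide=[[5.3,7.6,0],[4.6,8,0],[4,8.3,0],[3.3,8.6,0],[2.6,8.9,0]], grip=[0,0,0,0,0])

```text
time: 6.55
tool_pos: [0.5371, 0.0608, 0.1047]
tcp_rot: [-0.154, -2.146, 2.146]
wrist_force: [-1.0, -0.2, 2.0]
width: 0.0
```

Call:
jog_arm(turn=[[0,0,0],[0,0,0],[0,0,0],[0,0,0],[0,0,0]], slide=[[1.9,7,0],[0,6,0],[0,4,0],[0,2,0],[0,0,0]], grip=[0,0,0,0,0])

```text
time: 7.05
tool_pos: [0.5358, 0.061, 0.087]
tcp_rot: [-0.154, -2.146, 2.146]
wrist_force: [-3.0, -0.0, 6.5]
width: -0.001
```

```bash
python3 st.py
```

```text
t 7.05 case [[-0.0316 -0.0042]] z 0.087 F [-3.  -0.   6.5] w -0.0
err turn [-0.0001 -0.0092  0.0009] q [0.07 0.17 2.04 0.   0.93 1.78]
```

Call:
jog_arm(turn=[[0,0,0],[0,0,0],[0,0,0]], slide=[[0,1,0],[0,1,0],[0,0,0]], grip=[0,0,0])

```text
time: 7.35
tool_pos: [0.5358, 0.0611, 0.0869]
tcp_rot: [-0.154, -2.146, 2.146]
wrist_force: [-8.6, -0.2, 17.6]
width: 0.002
```

Call:
jog_arm(turn=[[0,0,0],[0,0,0],[0,0,0]], slide=[[0,1,0],[0,1,0],[0,0,0]], grip=[0,0,0])

```text
time: 7.65
tool_pos: [0.5358, 0.0611, 0.0868]
tcp_rot: [-0.153, -2.146, 2.146]
wrist_force: [-14.0, -0.6, 28.5]
width: -0.001
```

The lid is on its stop: 28 N and no further travel. I'll lift and move round to the bolt's -y side.

Call:
jog_arm(turn=[[0,0,0],[0,0,0],[0,0,0],[0,0,0],[0,0,0]], slide=[[0,-10,0],[0,-30,0],[0,-30,0],[20,0,30],[20,0,34]], grip=[0,0,0,0,0])

```text
time: 8.15
tool_pos: [0.4889, 0.0034, 0.1545]
tcp_rot: [-0.158, -2.15, 2.15]
wrist_force: [-0.2, -0.5, -0.3]
width: -0.002
```

Call:
jog_arm(turn=[[0,-0.009,0],[0,0,0],[0,0,0]], slide=[[20,0,30],[2,0,30],[0,0,0]], grip=[0,0,0])

```text
time: 8.45
tool_pos: [0.4564, -0.0553, 0.1528]
tcp_rot: [-0.15, -2.149, 2.152]
wrist_force: [0.4, 0.1, 0.2]
width: -0.0
```

```bash
python3 st.py; python3 - <<'E'
from h import *
from geo import *
for n in('scene','top'):
    p=cam(n,n+'4.png');c=cloud(p);hsv=cv2.cvtColor(p['img'],cv2.COLOR_RGB2HSV)
    m=(cv2.inRange(hsv,(100,100,40),(125,255,255))>0)&(c[...,2]>.01)&(abs(c[...,0]-.56)<.15)&(abs(c[...,1]-.06)<.2);P=c[m]
    q=tocase(P); print(n,'blue',len(P),np.percentile(P[:,2],[1,50,99]),np.percentile(q,[1,99],axis=0).round(4).tolist(),'slope',np.polyfit(q[:,0],P[:,2],1))
    m=(cv2.inRange(hsv,(45,80,30),(90,255,255))>0)&(c[...,2]>.04)&(c[...,2]<.05)&(abs(c[...,0]-.47)<.06)&(abs(c[...,1]-.03)<.1)
    q=tocase(c[m]); print('green',len(q),np.percentile(q,[1,99],axis=0).round(4).tolist())
    for t in('bolt_end','stand','vblock','blocks'):
        for d in nets.search_frame(t,p)[:1]: print(t,round(d['conf'],2),w(p,d['xyz']).round(4))
E
```

```text
t 8.45 case [[-0.0946 -0.1302]] z 0.1528 F [0.4 0.1 0.2] w -0.0
err turn [-0.0012 -0.0032 -0.001 ] q [-0.17 -0.07  2.15 -0.    1.06  1.54]
scene blue 7233 [0.06702703 0.07051847 0.07355311] [[-0.0728, -0.1276], [0.0663, 0.1254]] slope [-0.00013485  0.0704907 ]
green 84 [[-0.1049, -0.0817], [-0.0956, 0.009]]
bolt_end 0.66 [0.463  0.0332 0.0452]
stand 0.54 [0.4213 0.2051 0.0277]
vblock 0.8 [0.5806 0.285  0.0283]
blocks 0.7 [0.424  0.2063 0.028 ]
top blue 7698 [0.06599709 0.07074228 0.07646221] [[-0.0764, -0.1229], [0.0633, 0.1261]] slope [-0.38194985  0.07482011]
green 560 [[-0.1052, -0.0789], [-0.0764, 0.0096]]
bolt_end 0.65 [0.4769 0.0498 0.0453]
vblock 0.95 [0.5676 0.2984 0.0305]
blocks 0.7 [0.4141 0.2124 0.0302]
```

View pics/scene4.png

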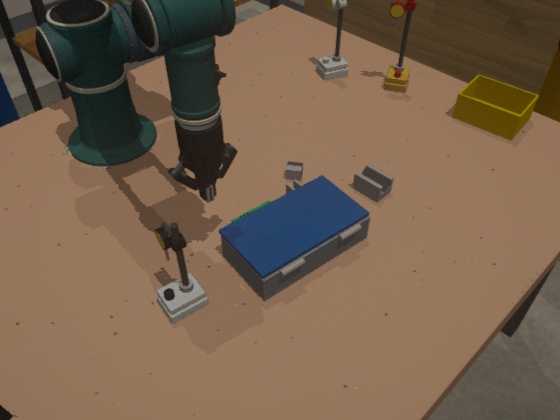

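View pics/top4.png

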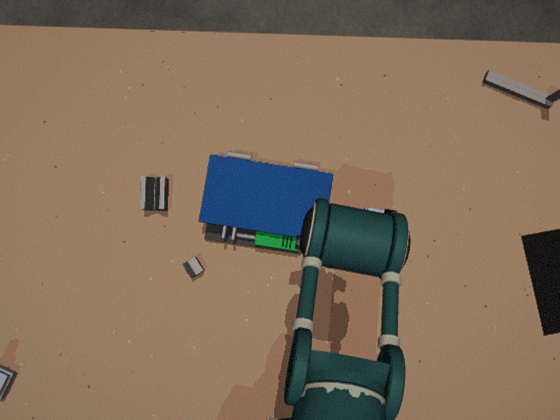

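The lid lies flat, with its outer face at 70.5 mm. The bolt (255–300, 240) hasn't moved, and neither have the bystanders. I'll descend behind the push face.

Call:
jog_arm(turn=[[0,0,0],[0,0,0],[0,0,0],[0,0,0],[0,0,0]], slide=[[0,35,-4],[0,35,-4],[0,30,0],[0,13,0],[0,0,0]], grip=[0,0,0,0,0])

```text
time: 9.45
tool_pos: [0.4562, -0.0444, 0.0378]
tcp_rot: [-0.14, -2.15, 2.149]
wrist_force: [-1.1, 0.4, 0.7]
width: -0.002
```

```bash
python3 st.py; python3 -c "
from h import *
p=cam('scene','s5.png')
cv2.imwrite('pics/s5c.png',cv2.resize(p['img'][100:330,120:400,::-1],None,fx=2.5,fy=2.5))"
```

```text
t 9.45 case [[-0.0963 -0.1194]] z 0.0378 F [-1.1  0.4  0.7] w -0.0
err turn [0.0001 0.0002 0.0048] q [-0.15  0.1   2.23 -0.    0.81  1.55]
```

View pics/s5c.png

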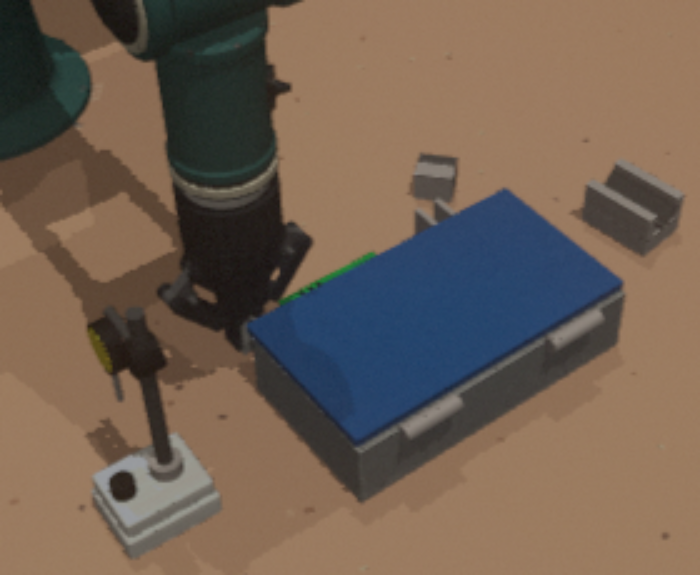

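The fingers are down beside the case on the -y side of the bolt, clear of the stand and the lid edge. I'll push along +y.

Call:
jog_arm(turn=[[0,0,0],[0,0,0],[0,0,0],[0,0,0],[0,0,0]], slide=[[-2,0,-6],[0,0,-6],[0,0,-6],[0,0,-6],[0,0,-4]], grip=[0,0,0,0,0])

```text
time: 10.0
tool_pos: [0.4647, -0.0172, 0.0406]
tcp_rot: [-0.147, -2.152, 2.154]
wrist_force: [-0.1, -3.7, 3.4]
width: 0.004
```

Call:
jog_arm(turn=[[0,0,0],[0,0,0],[0,0,0],[0,0,0],[0,0,0]], slide=[[0,0,-5],[0,0,-5],[0,0,-4],[0,0,-2],[0,0,0]], grip=[0,0,0,0,0])

```text
time: 10.5
tool_pos: [0.4659, -0.0011, 0.0395]
tcp_rot: [-0.145, -2.152, 2.151]
wrist_force: [0.4, -0.5, 0.2]
width: 0.002
```

```bash
python3 st.py
```

```text
t 10.5 case [[-0.0925 -0.0752]] z 0.0395 F [ 0.4 -0.5  0.2] w 0.0
err turn [ 0.0004 -0.0001  0.0004] q [-0.06  0.11  2.22  0.    0.81  1.65]
```

Call:
jog_arm(turn=[[0,0,0],[0,0,0],[0,0,0],[0,0,0]], slide=[[0,0,-3],[0,0,-3],[0,0,-2],[0,0,0]], grip=[0,0,0,0])

```text
time: 10.9
tool_pos: [0.4667, 0.0067, 0.0394]
tcp_rot: [-0.145, -2.151, 2.151]
wrist_force: [1.1, -1.2, -0.2]
width: -0.003
```

```bash
cat > b.py <<'E'
from h import *
from geo import *
import sys
p=cam('top',sys.argv[1]);c=cloud(p);hsv=cv2.cvtColor(p['img'],cv2.COLOR_RGB2HSV)
m=(cv2.inRange(hsv,(45,80,30),(90,255,255))>0)&(c[...,2]>.04)&(c[...,2]<.05)&(abs(c[...,0]-.47)<.06)&(abs(c[...,1]-.05)<.12)
q=tocase(c[m]); print('green',len(q),np.percentile(q,[1,99],axis=0).round(4).tolist())
E
python3 b.py t6.png; python3 st.py
```

```text
green 202 [[-0.1052, 0.0078], [-0.0769, 0.0392]]
t 10.95 case [[-0.0927 -0.0673]] z 0.0394 F [ 1.4 -2.   0.1] w 0.0
err turn [ 0.0003 -0.0002  0.0007] q [-0.04  0.11  2.22  0.    0.81  1.67]
```

Call:
jog_arm(turn=[[0,0,0],[0,0,0],[0,0,0],[0,0,0]], slide=[[0,0,-3],[0,0,-2],[0,0,-1],[0,0,0]], grip=[0,0,0,0])

```text
time: 11.35
tool_pos: [0.4674, 0.0118, 0.0395]
tcp_rot: [-0.144, -2.15, 2.153]
wrist_force: [-0.4, -6.7, -0.4]
width: -0.001
```

Call:
jog_arm(turn=[[0,0,0],[0,0,0],[0,0,0]], slide=[[0,0,-1],[0,0,-1],[0,0,0]], grip=[0,0,0])

```text
time: 11.65
tool_pos: [0.4674, 0.012, 0.0395]
tcp_rot: [-0.142, -2.147, 2.157]
wrist_force: [-1.7, -14.3, 0.6]
width: 0.001
```

```bash
python3 b.py t7.png; python3 st.py
```

```text
green 172 [[-0.1052, 0.0184], [-0.0766, 0.0443]]
t 11.7 case [[-0.0927 -0.0619]] z 0.0395 F [ -1.5 -14.4   1.8] w 0.0
err turn [-0.0044  0.0019  0.001 ] q [-0.02  0.11  2.22 -0.01  0.81  1.68]
```

Call:
jog_arm(turn=[[0,0,0],[0,0,0],[0,0,0]], slide=[[0,0,-1.5],[0,0,-1],[0,0,0]], grip=[0,0,0])

```text
time: 12.0
tool_pos: [0.4675, 0.0123, 0.0395]
tcp_rot: [-0.14, -2.144, 2.162]
wrist_force: [-2.4, -24.0, 1.9]
width: 0.001
```

Call:
jog_arm(turn=[[0,0,0],[0,0,0],[0,0,0],[0,0,0],[0,0,0]], slide=[[0,0,6],[0,0,12],[0,0,20],[0,0,20],[0,-40,0]], grip=[0,0,0,0,0])

```text
time: 12.5
tool_pos: [0.4553, -0.0413, 0.0751]
tcp_rot: [-0.134, -2.146, 2.143]
wrist_force: [-0.2, 0.1, -0.5]
width: 0.002
```

Call:
jog_arm(turn=[[0,0,0],[0,0,0],[0,0,0],[0,0,0],[0,0,0]], slide=[[0,-45,0],[0,-45,0],[0,-45,0],[0,-30,0],[0,0,0]], grip=[0,0,0,0,0])

```text
time: 13.0
tool_pos: [0.464, -0.0409, 0.2507]
tcp_rot: [-0.158, -2.157, 2.156]
wrist_force: [0.2, 0.0, -0.5]
width: 0.001
```

```bash
python3 b.py t8.png; python3 st.py; python3 - <<'E'
from h import *
from geo import *
p=cam('scene','s8.png');c=cloud(p);hsv=cv2.cvtColor(p['img'],cv2.COLOR_RGB2HSV)
m=(cv2.inRange(hsv,(100,100,40),(125,255,255))>0)&(c[...,2]>.01)&(abs(c[...,0]-.56)<.15)&(abs(c[...,1]-.06)<.2);q=tocase(c[m])
print(np.polyfit(q[:,0],c[m][:,2],1))
for t in('stand','vblock','blocks'):
    for d in nets.search_frame(t,p)[:1]: print(t,round(d['conf'],2),w(p,d['xyz']).round(4))
E
```

```text
green 616 [[-0.1051, -0.0491], [-0.0766, 0.0434]]
t 13.05 case [[-0.0905 -0.1148]] z 0.2477 F [ 0.1  0.7 -0.8] w -0.0
err turn [ 0.0009  0.0001 -0.0063] q [-0.14 -0.15  2.04  0.    1.24  1.56]
[-0.00093692  0.07049546]
stand 0.7 [ 0.5254 -0.1777  0.0391]
vblock 0.97 [0.5817 0.2848 0.0281]
blocks 0.69 [0.5831 0.0384 0.0713]
```

View pics/t8.png

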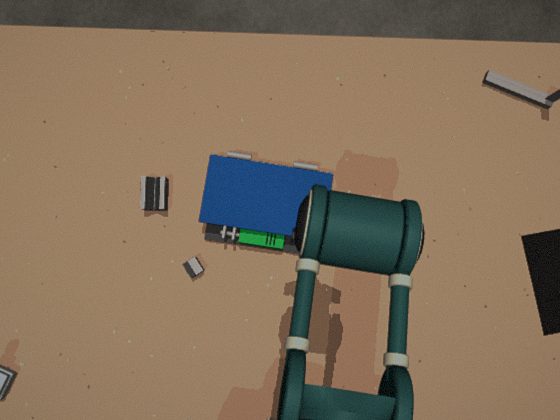

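View pics/s8.png

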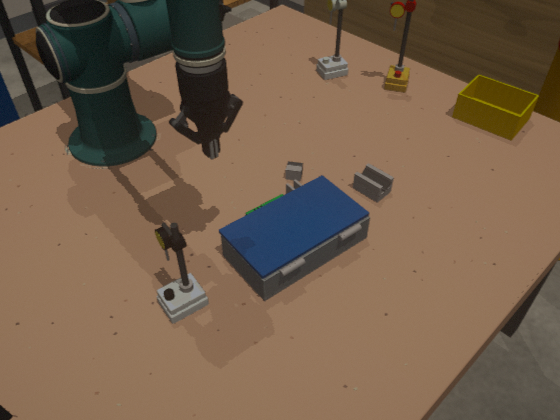

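Both pictures show the lid flat and the arm clear. The bolt (240–285, 238) has its pin in the eyes, and the stand, V-block and blocks (193,267) are at their original pixels. I'm handing in.

```bash
python3 -c "
from h import *
print(bot.finish_job())"
```

```text
the job is handed in; nothing more can be done
None
```

I pushed the lid shut from its outer side with the closed fingertips, then pushed the bolt home along its rail. I handed the job in at about 13 s; it reports no verdict.

- **Lid:** it stopped moving under 28 N. The last picture shows its outer face flat at 70.5 mm, with a slope of about 0.001. I closed it at roughly 0.8 rad/s, and the fingers stayed on the blue face, away from the lining.
- **Bolt:** it stopped moving as the push rose to 24 N. The cameras put its push face at y ≈ -49 mm of the case (home is -50 mm). It travelled about 34 mm, having started about 6 mm in.
- **Bystanders:** the stand and V-block were found within 3 mm of where they were found earlier. The loose blocks sit at the same pixels in the last top picture.
- **Disagreements:** in the last scene picture the network placed the loose blocks on the lid. An earlier scene picture had it placing the stand where the blocks are. Both are clearly misdetections when held against the pictures.
- **Arm:** it was lifted clear and touching nothing at the end.

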